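# Squeeze one more bottle into the packing rack

### The arm

A 6-joint arm with a two-finger parallel gripper is mounted at the origin on the work surface. World frame = base frame: x ahead of the robot, y to its left, z up, the work surface at z = 0. Lengths are in m, angles in rad, forces in N, time in s.
With the tool pointing down it reaches from about 0.4 to 0.825 m from the base axis. Payload 7 kg.
Tool frame: the origin (TCP) lies on the centre line of the jaws, within the pads' length; the fingertips stand 11 mm ahead of it and the grasp point (between the pads) lies 8 mm behind it; z points along the fingers, y is the direction in which the jaws open and shut (so a half turn about z gives the same grasp; the last joint's range is limited). The gripper opens to 88 mm and grips with 3 to 60 N. Pads are 19 mm wide; open, the fingers measure 130 mm over their backs; the gripper's body (78 mm by 193 mm) begins 47 mm behind the grasp point.
Start: joints at [-0.821, 0.359, 0.012, 0, -1.224, -0.288], TCP at [0.301, -0.604, 0.238] pointing down, gripper open.
Joint ranges: [-3.07, 3.07], [-1.43, 2.12], [-1.02, 1.25], [-3.03, 1.67], [-3.05, -0], [-3.03, 3.03]. Speed limits (rad/s): [2.39, 2.39, 3.01, 3.14, 3.14, 3.14].

### API

Orientations are given as [roll, pitch, yaw] about the fixed x, y, z axes, in that order (R = Rz(yaw) Ry(pitch) Rx(roll)).
In Python, from station import * gives the robot as it stands.
- The arm moves only by the tool play_rows, never from a script. Its argument "targets" is a list of rows, each a list of 7 numbers: the turn, a rotation vector about the world's x, y, z in rad, then the shift along the world's x, y, z in m, then the opening, from 0 (shut) to 1 (fully open). A call has 1 to 12 rows; each row shifts and turns the pose as measured when the row begins; what a row does not reach is not made up. A row lasts 1/8 s, in which the tool goes at most 62.5 mm and 10.7 degrees, less where a joint would pass 70% of its speed; a pose out of reach is approached as far as the arm can. A call is refused whole if a number of a shift passes 0.0625 or a number of a turn 0.188, either way. A call with a gripper value outside its range is refused whole. The fingers move at their own pace and stop on an object; "grip_force" is the grip in N (left out, the last holds). Time passes only in rows, so rows that do not move let the fingers close. It gives the time, the measured TCP pose, the force and the opening at its end, in the units of the state.
- get_state(): the state, without advancing time (a new reading comes with each control period).
- grab_frame(name): name is "scene" or "side" or "wrist"; returns (picture, depth): 480x640x3 uint8, blue, green, red; 480x640 float32, m along the optical axis (not along the pixel's ray), 0 where there is no reading.
- camera_params(name): a dict with "camera_matrix" (3x3 intrinsics, pixels), "extrinsics" (4x4, takes a point from world to camera coordinates); the wrist camera has in their place "hand_eye" (4x4, takes a point from camera to tool coordinates, whose origin is the TCP and whose axes are the flange's). Camera axes: x right, y up, looking along -z (the intrinsics and any distortion apply to the point x, -y, -z); pixel columns grow to the right and rows downward; lengths in m; the calibration is good to about 2 mm. A picture is of the moment at which its call begins: read the wrist's pose just before it. camera_params takes no time and is no camera call.
- job_done(): hands the job in, once; it reports no verdict.
The state is a dict: "t": time; "q": joint angles; "qd": joint speeds; "joint_efforts": joint torques, N m; "eef_pos": TCP position; "ee_rot": TCP orientation; "force": force on the tool from outside, world axes, zero at the start; "moment": the same for the moment, N m; "width": finger opening in m.
Only numpy, scipy, OpenCV 4.12 (cv2) and the standard library are available. Lean on these libraries where they do the work, as an engineer would, in place of code of your own. Each camera call takes 0.05 s, during which the arm holds its last target.

### The job

Put the spare square bottle into the row on the packing rack, immediately to the left (as seen from the robot's side) of the bottle with the tall dropper cap. There is just room for it: gently slide the bottles apart until the two parts of the row are tight against the rack's end blocks, then slide the spare in until it is fully home against the back rail. It is glass: never press hard against the end blocks or the rail, leave all six bottles standing upright in one straight row along the rail, and leave everything else alone.

Things in the scene. Friction and masses are not known exactly. Their poses are not given: they have to be found in the camera images.
- rack: the back rail and end blocks of a fixed plywood packing rack. Origin: centre of the underside of the rack's board; x away from the robot, y along the row to the robot's left, z up; turned up to 0.12 rad. Back rail along the far edge: front face at x = +50 mm, 14 mm thick, top 25 mm above the board with the metal bar on it.
- board: the rack's board, on which the row stands, fixed together with the rail: 140 (x) x 340 (y) x 12 mm thick; origin and axes as the rack's. In front of the row an 80 mm deep strip of it is free.
- row (a point): point on the board's top, midway along the rack, 20 mm before the rail; axes as the rack's. Bottles touching the rail have their origin on its y axis
- bar (a point): middle of the rail's top (25 mm above the board; fixed to the rack). The metal bar here carries two wooden end blocks, 40 (x) x 24 (y) x 40 mm high, which bound the row; inner faces 244 mm apart, so six bottles leave 4 mm to spare. Bar and blocks are clamped together up to 15 mm off the middle along y; that offset is NOT measured: feel or see the ends. They do not give way.
- dropper: the row's bottle with a tall dropper: 40 x 40 mm square amber body (edges rounded 3 mm) to 70 mm height, short shoulder and neck, round black cap 24 mm diameter from 76 to 86 mm, on it a rigid bulb 17 mm diameter up to 106 mm. About 0.15 kg, loose, at any of the five places of the row. Origin: centre of its underside, z up, x and y square to its sides.
- flat1: amber glass bottle of the row with a flat black screw cap, the same size and shape as the spare. Loose, about 0.15 kg; dragging one bottle along the board takes 1 to 2 N. Origin: centre of its underside, z up, x and y square to its sides.
- flat2: amber glass bottle of the row with a flat black screw cap, the same size and shape as the spare. Loose, about 0.15 kg; dragging one bottle along the board takes 1 to 2 N. Origin: centre of its underside, z up, x and y square to its sides.
- flat3: amber glass bottle of the row with a flat black screw cap, the same size and shape as the spare. Loose, about 0.15 kg; dragging one bottle along the board takes 1 to 2 N. Origin: centre of its underside, z up, x and y square to its sides.
- flat4: amber glass bottle of the row with a flat black screw cap, the same size and shape as the spare. Loose, about 0.15 kg; dragging one bottle along the board takes 1 to 2 N. Origin: centre of its underside, z up, x and y square to its sides.
- spare: the spare, on the table before the rack beside a round bottle and a squat jar: 40 x 40 mm square amber body (edges rounded 3 mm) to 70 mm height, short shoulder and neck, round black cap 24 mm diameter from 76 to 86 mm; best held by the upper body, fingers before and behind. About 0.15 kg, loose. Origin: centre of its underside, z up, x and y square to its sides.
- roundbottle: bystander: round amber bottle, 42 mm diameter, 95 mm high, on the table in front of the rack. Origin: centre of its underside.
- jar: bystander: squat round amber jar, 57 mm diameter, 52 mm high, on the table in front of the rack. Origin: centre of its underside.
- funnel: bystander: small upturned aluminium funnel, 64 mm diameter, 65 mm high, left of the rack. Origin: centre of its underside.
- mug: bystander: white mug, 76 mm diameter, 85 mm high, right of the rack. Origin: centre of its underside.
- woodblock: bystander: wooden block 90 x 130 x 60 mm behind the rack. Origin: centre of its underside.
- taperoll: bystander: cardboard ring, 90 mm diameter, 24 mm high, behind the rack. Origin: centre of its underside.
Things that resemble listed ones, but are neither listed nor needed, are in the scene too. Leave any green or yellow look-alike of the flat2 alone.

How it is judged:
By the outcome, as a careful person would: the job done as asked, in the order asked, and still so for the second after the job is handed in, with the robot touching nothing.
It also fails if it takes over 72 s, if anything falls off the work surface, if the arm or the gripper's body presses on something with over 40 N, if the wrist force passes 120 N, or if a joint passes its speed limit or range.

## Working session

There is one attempt and no reset: what is moved stays moved. The work goes in short steps, Python scripts to look and compute and a tool call to move; the robot and the scene stay as the last step left them, time stands still between calls to the robot, and variables do not carry over. Pictures are saved under pics/ and viewed, and the job is handed in when it is done.

Besides the shell and the picture viewer there is one more tool, called by a JSON object that holds its "fn" and its "kwargs", one argument or row to a line. play_rows: Moves the arm, as the interface text tells. Its arguments: {"type":"object","properties":{"targets":{"type":"array","items":{"type":"array","items":{"type":"number"}}},"grip_force":{"type":"number"}},"required":["targets"]}

```bash
ls; mkdir -p pics; python3 - <<'E'
from station import *
import cv2
print(get_state())
for n in ("scene","side","wrist"):
    im,d=grab_frame(n); cv2.imwrite(f"pics/{n}0.png",im)
    import numpy as np
    np.save(f"pics/{n}0.npy",d)
    print(n,camera_params(n),(d>0).mean())
E
```

```text
pics
{'t': 0.0, 'q': array([-8.20858937e-01,  3.59331908e-01,  1.10522040e-02, -3.82711598e-04,
       -1.22414400e+00, -2.88096535e-01]), 'qd': array([-0.00051005, -0.00059463,  0.00160895,  0.00069331,  0.00041618,
        0.00156435]), 'joint_efforts': array([-4.91702815e-05, -5.82710302e+01,  2.93061322e+01,  6.99741170e+00,
        6.84738407e-03, -1.72221044e-04]), 'eef_pos': array([ 0.30053376, -0.60384706,  0.23664949]), 'ee_rot': array([ 3.13993012e+00, -1.17480329e-04, -2.67988202e+00]), 'force': array([ 0.08146408,  0.16135235, -0.43587221]), 'moment': array([-0.00200458, -0.03859808,  0.04013743]), 'width': 0.0878406948667849}
scene {'camera_matrix': array([[445.97219705,   0.        , 315.91788134],
       [  0.        , 445.97219705, 235.79503931],
       [  0.        ,   0.        ,   1.        ]]), 'extrinsics': array([[-0.69619397,  0.7178522 , -0.00147362,  0.43725898],
       [-0.51350794, -0.49657839,  0.69979961,  0.27090226],
       [ 0.50162093,  0.48795299,  0.71433769, -1.29581883],
       [ 0.        ,  0.        ,  0.        ,  1.        ]])} 0.996028645833
[... 308 characters left out ...]
30575845],
       [-0.43023734,  0.58892298,  0.68415317, -1.01433097],
       [ 0.        ,  0.        ,  0.        ,  1.        ]])} 0.99623046875
wrist {'camera_matrix': array([[352.93746887,   0.        , 316.16275751],
       [  0.        , 352.93746887, 242.07897852],
       [  0.        ,   0.        ,   1.        ]]), 'hand_eye': array([[ 4.71156520e-04,  9.55671145e-01,  2.94435802e-01,
         8.03645023e-02],
       [ 9.99999845e-01, -3.63390250e-04, -4.20719459e-04,
        -1.36051989e-03],
       [-2.95074347e-04,  2.94435955e-01, -9.55671168e-01,
        -1.47554512e-01],
       [ 0.00000000e+00,  0.00000000e+00,  0.00000000e+00,
         1.00000000e+00]])} 0.9959830729166667
```

View pics/scene0.png

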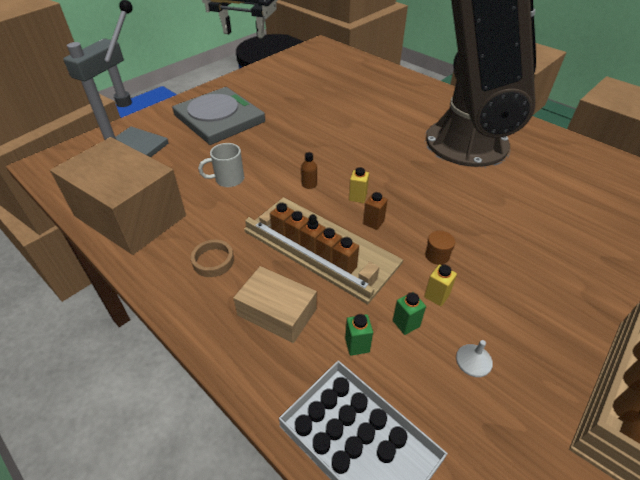

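View pics/side0.png

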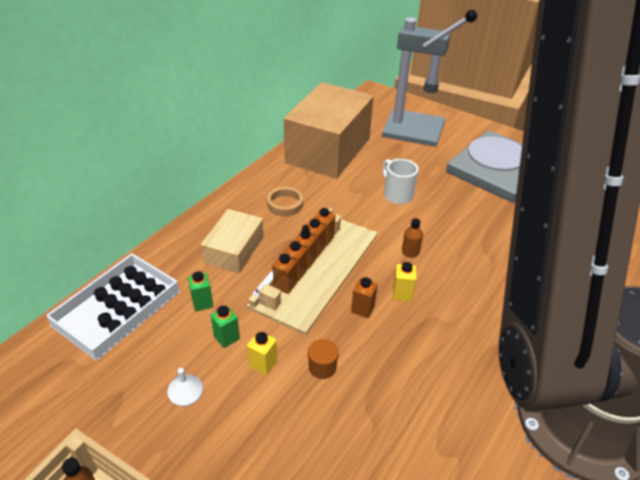

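View pics/wrist0.png

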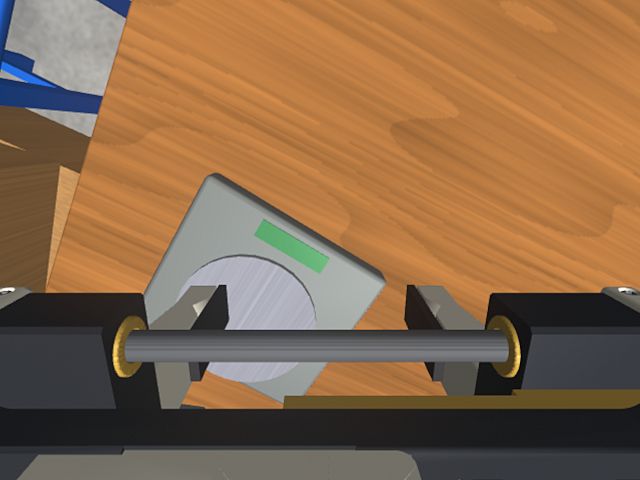

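```bash
cat > h.py <<'E'
from station import *
import numpy as np, cv2
from scipy.spatial.transform import Rotation as Rn
def cam(name,st=None):
    p=camera_params(name); K=p["camera_matrix"]
    if name=="wrist":
        R=Rn.from_euler("xyz",st["ee_rot"]).as_matrix(); T=np.eye(4);T[:3,:3]=R;T[:3,3]=st["eef_pos"]
        C=T@p["hand_eye"]
    else: C=np.linalg.inv(p["extrinsics"])
    return K,C
def ray(K,C,u,v):
    d=C[:3,:3]@np.array([(u-K[0,2])/K[0,0],-(v-K[1,2])/K[1,1],-1.]); return C[:3,3],d
def onplane(K,C,u,v,z):
    o,d=ray(K,C,u,v); return o+d*(z-o[2])/d[2]
def proj(K,C,P):
    q=np.linalg.inv(C)@np.r_[P,1]; return K[0,0]*q[0]/-q[2]+K[0,2], K[1,1]*q[1]/q[2]+K[1,2]
def cloud(K,C,d):
    v,u=np.mgrid[0:480,0:640]
    p=np.stack([(u-K[0,2])/K[0,0]*d,-(v-K[1,2])/K[1,1]*d,-d],-1)
    return p@C[:3,:3].T+C[:3,3]
def caps(im,roi=None,thr=60,amin=20):
    m=(im.max(2)<thr).astype(np.uint8)
    n,l,s,c=cv2.connectedComponentsWithStats(m)
    return [(c[i],s[i]) for i in range(1,n) if amin<s[i,4]<3000]
E
python3 - <<'E'
from h import *
im=cv2.imread("pics/scene0.png")
cv2.imwrite("pics/s_crop.png",cv2.resize(im[130:310,190:470],None,fx=2.8,fy=2.8,interpolation=cv2.INTER_CUBIC))
im2=cv2.imread("pics/side0.png")
cv2.imwrite("pics/d_crop.png",cv2.resize(im2[190:390,180:440],None,fx=3,fy=3,interpolation=cv2.INTER_CUBIC))
for n,r in (("scene",im),("side",im2)):
    K,C=cam(n); d=np.load(f"pics/{n}0.npy"); P=cloud(K,C,d)
    print(n,C[:3,3])
    # tops in height bands
    for lo,hi in ((.08,.092),(.092,.104),(.11,.125)):
        m=((P[...,2]>lo)&(P[...,2]<hi)&(d>0)&(r.max(2)<70)&(P[...,0]>.3)).astype(np.uint8)
        k,l,s,c=cv2.connectedComponentsWithStats(m)
        for i in range(1,k):
            if s[i,4]>8:
                q=P[l==i]; print(lo,c[i].round(),s[i,4],q.mean(0).round(4), onplane(K,C,*c[i],q[:,2].max()).round(4))
E
```

```text
scene [1.09353737 0.45293556 0.73671929]
0.08 [308. 159.] 33 [ 0.4597 -0.1885  0.087 ] [ 0.4643 -0.1839  0.0917]
0.08 [360. 171.] 55 [ 0.4094 -0.0666  0.0864] [ 0.4128 -0.064   0.0896]
0.08 [376. 196.] 69 [0.4542 0.0194 0.0865] [0.457  0.0214 0.0894]
0.08 [444. 270.] 109 [0.5323 0.2472 0.0866] [0.5356 0.2484 0.0904]
0.08 [412. 298.] 125 [0.6299 0.242  0.0862] [0.6323 0.2431 0.0895]
0.08 [613. 374.] 160 [0.5281 0.5525 0.0884] [0.5355 0.5523 0.092 ]
0.08 [360. 320.] 140 [0.7307 0.2049 0.0865] [0.7326 0.2062 0.0899]
0.08 [637. 387.] 91 [0.5255 0.5876 0.0839] [0.5297 0.5866 0.0887]
0.08 [629. 421.] 217 [0.5902 0.5966 0.0857] [0.5951 0.5953 0.0919]
0.092 [308. 155.] 32 [ 0.4569 -0.1914  0.0962] [ 0.4589 -0.1894  0.0982]
0.092 [281. 207.] 74 [ 0.6349 -0.0963  0.0982] [ 0.638  -0.0927  0.1025]
0.092 [296. 216.] 81 [ 0.6313 -0.0539  0.0983] [ 0.6342 -0.0506  0.1024]
0.092 [312. 225.] 60 [ 0.6283 -0.0105  0.0985] [ 0.6322 -0.0066  0.1039]
0.092 [329. 233.] 89 [0.621  0.029  0.0985] [0.6236 0.0313 0.102 ]
0.092 [346. 242.] 95 [0.6164 0.0712 0.0982] [0.6193 0.0735 0.1021]
0.092 [615. 371.] 178 
[... 560 characters left out ...]
.0876]
0.08 [261. 337.] 86 [0.5259 0.2486 0.0845] [0.5233 0.2514 0.0893]
0.08 [ 86. 470.] 39 [0.5782 0.5941 0.0849] [0.5745 0.5951 0.0911]
0.092 [324. 212.] 47 [ 0.6287 -0.095   0.096 ] [ 0.626 -0.091  0.1  ]
0.092 [415. 222.] 27 [ 0.4513 -0.1872  0.0942] [ 0.4504 -0.185   0.0961]
0.092 [314. 223.] 50 [ 0.6242 -0.0527  0.0959] [ 0.6209 -0.048   0.1008]
0.092 [305. 234.] 44 [ 0.6167 -0.0084  0.0982] [ 0.613  -0.0034  0.1039]
0.092 [295. 246.] 58 [0.6146 0.0301 0.0964] [0.6118 0.0338 0.1006]
0.092 [284. 258.] 63 [0.6099 0.0723 0.0961] [0.6074 0.0753 0.0999]
0.11 [305. 228.] 22 [ 0.6178 -0.0097  0.1145] [ 0.6147 -0.0055  0.1191]
0.11 [ 71. 467.] 240 [0.5778 0.6091 0.1205] [0.5751 0.6097 0.1249]
```

View pics/s_crop.png

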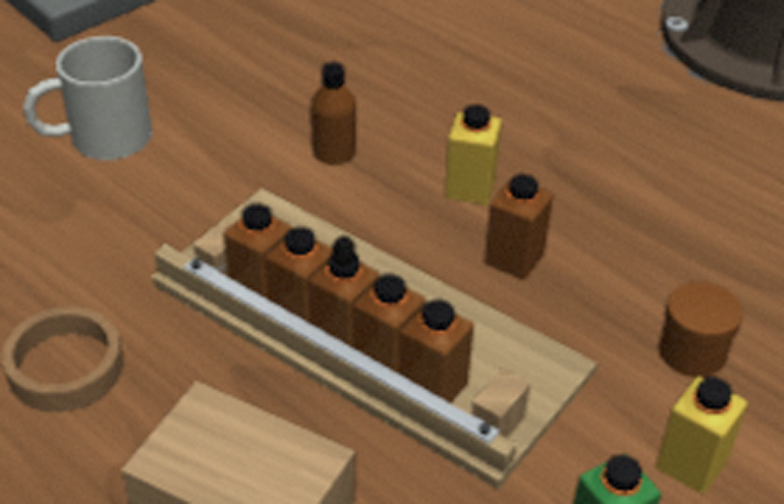

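View pics/d_crop.png

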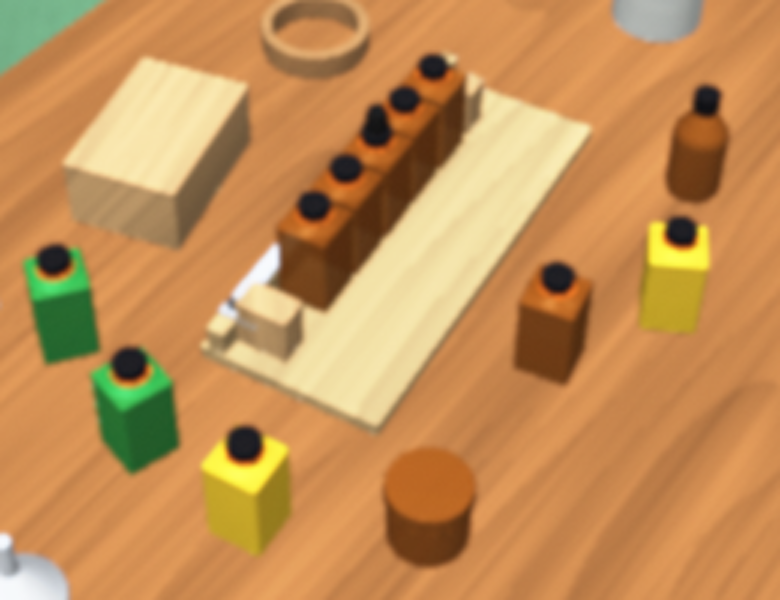

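{"fn": "play_rows", "kwargs": {
  "targets": [
    [0,0,0.103,0.02,0.057,0.013,1],
    [0,0,0.103,0.02,0.057,0.013,1],
    [0,0,0.103,0.02,0.057,0.013,1],
    [0,0,0.103,0.02,0.057,0.013,1],
    [0,0,0.103,0.02,0.057,0.013,1],
    [0,0,0.103,0.02,0.057,0.013,1],
    [0,0,0.103,0.02,0.057,0.013,1],
    [0,0,0.103,0.02,0.057,0.013,1],
    [0,0,0.103,0.02,0.057,0.013,1],
    [0,0,0.103,0.02,0.057,0.013,1],
    [0,0,0.103,0.02,0.057,0.013,1],
    [0,0,0.103,0.02,0.057,0.013,1]
  ]
}}

```text
t: 1.65
eef_pos: [0.5368, 0.0897, 0.3912]
ee_rot: [3.136, -0.0, -1.409]
force: [1.6, -0.2, 0.1]
width: 0.0875
```

{"fn": "play_rows", "kwargs": {
  "targets": [
    [0,0,-0.05,0,0,0,1]
  ]
}}

```text
t: 1.78
eef_pos: [0.5378, 0.0934, 0.3908]
ee_rot: [3.136, -0.0, -1.455]
force: [-0.6, -0.4, -0.4]
width: 0.0877
```

```bash
python3 - <<'E'
from h import *
import json
st=get_state(); im,d=grab_frame("wrist"); cv2.imwrite("pics/w1.png",im); np.save("pics/w1.npy",d)
np.savez("pics/w1s.npz",**st)
print(st["t"],st["eef_pos"],st["ee_rot"],st["qd"].round(3))
E
```

```text
1.775 [0.53784276 0.09336167 0.39079474] [ 3.13552354e+00 -2.27983362e-04 -1.45495281e+00] [-0.016 -0.022 -0.029 -0.004 -0.01  -0.42 ]
```

View pics/w1.png

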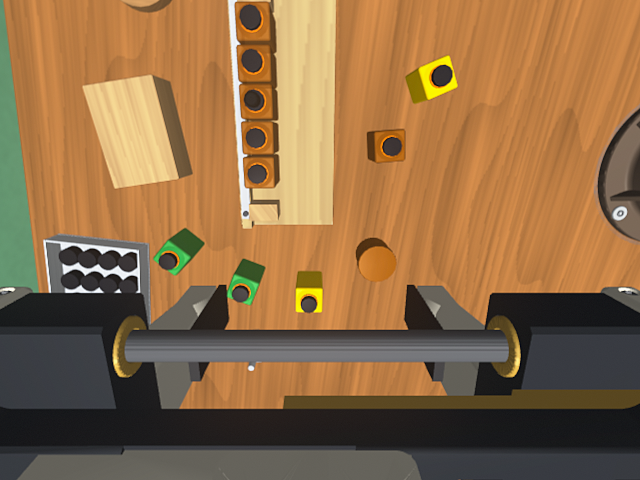

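{"fn": "play_rows", "kwargs": {
  "targets": [
    [0.001,-0.006,0,0,-0.05,0,1],
    [0,0,0,0,-0.03,0,1],
    [0,0,0,0,0,0,1],
    [0,0,0,0,0,0,1]
  ]
}}

```text
t: 2.33
eef_pos: [0.5362, 0.0099, 0.3894]
ee_rot: [3.139, -0.0, -1.457]
force: [0.1, -0.6, -0.4]
width: 0.0878
```

```bash
python3 - <<'E'
from h import *
st=get_state(); im,d=grab_frame("wrist"); cv2.imwrite("pics/w2.png",im); np.save("pics/w2.npy",d)
np.savez("pics/w2s.npz",**st)
print(st["t"],st["eef_pos"],st["ee_rot"],st["qd"].round(3))
K,C=cam("wrist",st); P=cloud(K,C,d)
for lo,hi in ((.08,.092),(.092,.104),(.11,.125)):
    m=((P[...,2]>lo)&(P[...,2]<hi)&(d>0)&(im.max(2)<75)&(P[...,0]>.3)).astype(np.uint8); m[290:]=0
    k,l,s,c=cv2.connectedComponentsWithStats(m)
    for i in range(1,k):
        if s[i,4]>20:
            q=P[l==i]; print(lo,c[i].round(1),s[i,4],q.mean(0).round(4))
print(C[:3,3])
cv2.imwrite("pics/w2c.png",cv2.resize(im[0:290,180:450],None,fx=2,fy=2,interpolation=cv2.INTER_CUBIC))
E
```

```text
2.325 [0.53616292 0.0098928  0.38942656] [ 3.13909765e+00 -2.97954331e-04 -1.45723046e+00] [-0.014 -0.002 -0.004 -0.001 -0.001  0.006]
0.08 [402.2  34.3] 50 [ 0.4603 -0.1883  0.0869]
0.08 [426.6 147.3] 270 [ 0.4073 -0.0702  0.0862]
0.08 [380.  211.1] 230 [0.4512 0.0156 0.0862]
0.092 [409.4  27.7] 290 [ 0.4552 -0.1934  0.0953]
0.092 [244.3  98.2] 325 [ 0.6316 -0.1001  0.0986]
0.092 [245.9 136.8] 289 [ 0.6274 -0.0576  0.0986]
0.092 [251.  168.7] 90 [ 0.6191 -0.021   0.0985]
0.092 [249.4 202.5] 99 [0.6186 0.0211 0.0982]
0.092 [252.  234.7] 55 [0.613  0.063  0.0972]
0.11 [246.5 173.7] 157 [ 0.621  -0.0166  0.1165]
[ 0.54556581 -0.07072345  0.53700258]
```

View pics/w2c.png

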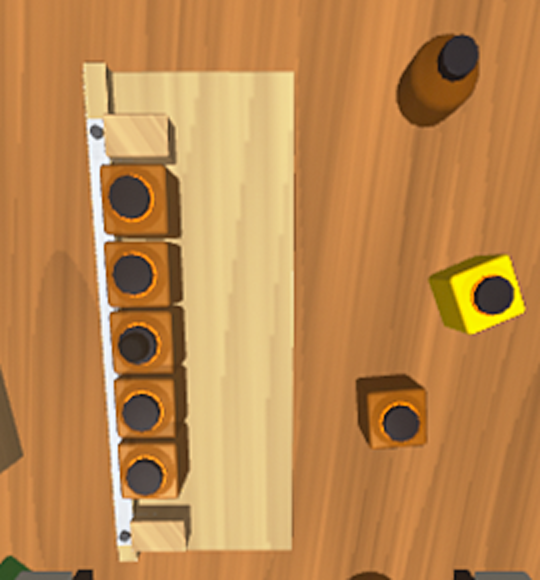

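```bash
python3 - <<'E'
from h import *
st=dict(np.load("pics/w2s.npz")); im=cv2.imread("pics/w2.png"); d=np.load("pics/w2.npy")
K,C=cam("wrist",st); P=cloud(K,C,d); Z=P[...,2]
def comps(m,amin=60):
    m=m.astype(np.uint8).copy(); m[290:]=0
    k,l,s,c=cv2.connectedComponentsWithStats(m)
    for i in range(1,k):
        if s[i,4]>amin: yield l==i,c[i],s[i,4]
def rect(mm):
    q=P[mm][:,:2].astype(np.float32)*1000
    (cx,cy),(w,h),a=cv2.minAreaRect(q); return np.round([cx,cy,w,h,a],1)
hsv=cv2.cvtColor(im,cv2.COLOR_BGR2HSV)
for nm,lo,hi in (("table bottles",.064,.078),("row bottles",.074,.088),("blocks",.048,.072)):
    for mm,c,a in comps((Z>lo)&(Z<hi)&(d>0)):
        print(nm,c.round(),a,rect(mm),P[mm].mean(0).round(4),np.percentile(P[mm][:,2],[5,95]).round(4))
# board
for mm,c,a in comps((Z>.008)&(Z<.0155)&(d>0)&(P[...,0]>.48),1000):
    print("board",c.round(),a,rect(mm),np.median(P[mm][:,2]))
    # front edge
    q=P[mm]; pts=[]
    for y in np.arange(-.13,.15,.01):
        s=q[abs(q[:,1]-y)<.003]
        if len(s)>5: pts.append((y,s[:,0].min()))
    pts=np.array(pts); f=np.polyfit(pts[:,0],pts[:,1],1); print("front edge x=%.4f + %.4f y"%(f[1],f[0]), np.std(pts[:,1]-np.polyval(f,pts[:,0])))
table=(Z<.006)&(d>0)&(P[...,0]<.6); table[290:]=0; print("table z",np.median(Z[table]))
# bar bright
m=(hsv[...,1]<40)&(im.min(2)>150)&(Z>.02)&(P[...,0]>.55)
for mm,c,a in comps(m): print("bar",c.round(),a,rect(mm),P[mm].mean(0))
E
```

```text
table bottles [401.  38.] 436 [ 455.5 -192.1   29.8   35.7   58.8] [ 0.4579 -0.1886  0.0693] [0.0644 0.0752]
table bottles [422. 147.] 694 [405.7 -69.5  40.   40.4  29.3] [ 0.4091 -0.0699  0.0707] [0.0675 0.0762]
table bottles [262. 195.] 73 [608.1  16.   25.6  52.9  50. ] [0.607  0.0148 0.0714] [0.0648 0.0773]
table bottles [377. 208.] 610 [449.9  17.   40.3  40.4  11.1] [0.4521 0.0145 0.0708] [0.0675 0.076 ]
table bottles [261. 224.] 94 [604.5  57.1  25.6  52.5  53.9] [0.6062 0.0549 0.0713] [0.0655 0.0764]
row bottles [402.  37.] 86 [ 458.2 -189.5   11.5   20.8   48.7] [ 0.4591 -0.1879  0.0796] [0.0742 0.0873]
row bottles [248. 100.] 800 [ 631.7 -100.1   40.    39.8    7.1] [ 0.6299 -0.0999  0.0824] [0.0796 0.0851]
row bottles [250. 137.] 707 [627.5 -56.9  40.5  38.1   6.6] [ 0.6256 -0.0576  0.0826] [0.08   0.0849]
row bottles [426. 148.] 370 [406.7 -69.7  24.3  24.1  57.6] [ 0.4077 -0.0697  0.0845] [0.0762 0.0877]
row bottles [252. 170.] 665 [622.  -15.6  40.1  40.3   7.3] [ 0.6204 -0.0173  0.0824] [0.0796 0.085 ]
row bottles [254. 202.] 607 [617.5  25.6  40.3  38.9   6.6] [0.6157
[... 927 characters left out ...]
 196.] 89 [601.9  18.9  18.1  43.7  37.4] [0.6016 0.0176 0.061 ] [0.0502 0.0709]
blocks [377. 207.] 575 [449.9  16.8  40.3  40.6  11.1] [0.4529 0.0135 0.0679] [0.0535 0.0717]
blocks [266. 226.] 93 [603.4  55.3  28.9  52.1  54.4] [0.6001 0.0586 0.0629] [0.05   0.0705]
blocks [634. 245.] 297 [75.1 27.1 24.5 68.2 20.4] [0.0728 0.0289 0.0541] [0.0485 0.0641]
blocks [259. 267.] 435 [607.2 126.3  40.3  23.7   6.7] [0.6068 0.1255 0.0525] [0.0501 0.054 ]
board [296. 147.] 13985 [584.1 -19.2 120.4 340.6   6.7] 0.012621174829054338
front edge x=0.5230 + -0.0855 y 0.008019476502563627
table z 0.0004620492140637311
bar [233. 162.] 926 [646.8  -4.   20.4 293.2   7.1] [ 0.65350161 -0.01622058  0.03811943]
```

{"fn": "play_rows", "kwargs": {
  "targets": [
    [0,-0.002,0.003,0.04,0.008,-0.04,1],
    [0,0,0,0.04,0.008,-0.04,1],
    [0,0,0,0,0,-0.05,1],
    [0,0,0,0,0,-0.05,1],
    [0,0,0,0,0,-0.04,1],
    [0,0,0,0,0,0,1]
  ]
}}

```text
t: 3.12
eef_pos: [0.6181, 0.0302, 0.1643]
ee_rot: [-3.138, 0.0, -1.449]
force: [0.5, 0.2, 1.0]
width: 0.0877
```

{"fn": "play_rows", "kwargs": {
  "targets": [
    [0,0.003,-0.005,-0.001,-0.0045,-0.04,1],
    [0,0,0,0,0,-0.03,1],
    [0,0,0,0,0,-0.015,1],
    [0,0,0,0,0,0,1]
  ]
}}

```text
t: 3.62
eef_pos: [0.6225, 0.0283, 0.0855]
ee_rot: [-3.13, 0.0, -1.45]
force: [-0.2, -0.6, 1.0]
width: 0.0875
```

{"fn": "play_rows", "kwargs": {
  "targets": [
    [-0.001,0.0115,-0.003,-0.005,-0.0027,-0.006,1],
    [0,0,0,0,0,-0.005,1],
    [0,0,0,0,0,0,1]
  ]
}}

```text
t: 4.0
eef_pos: [0.6193, 0.0261, 0.0775]
ee_rot: [-3.138, 0.002, -1.452]
force: [-0.0, -0.4, 0.4]
width: 0.0877
```

{"fn": "play_rows", "kwargs": {
  "targets": [
    [0,0.003,-0.002,-0.002,-0.0005,-0.004,1],
    [0,0,0,0,0,-0.0035,1],
    [0,0,0,0,0,0,1]
  ]
}}

```text
t: 4.38
eef_pos: [0.6174, 0.0256, 0.0701]
ee_rot: [-3.14, 0.002, -1.454]
force: [0.2, -0.0, -0.1]
width: 0.0879
```

```bash
python3 - <<'E'
from h import *
print(get_state()["force"],get_state()["eef_pos"],get_state()["ee_rot"])
for n in ("scene","side"):
    im,d=grab_frame(n); 
    c=im[130:310,190:470] if n=="scene" else im[150:350,180:440]
    cv2.imwrite(f"pics/{n}1.png",cv2.resize(c,None,fx=2.8,fy=2.8,interpolation=cv2.INTER_CUBIC))
E
```

```text
[ 0.1844662  -0.00683549 -0.11425532] [0.61737552 0.02559215 0.07005408] [-3.13992017e+00  2.02022515e-03 -1.45427004e+00]
```

View pics/scene1.png

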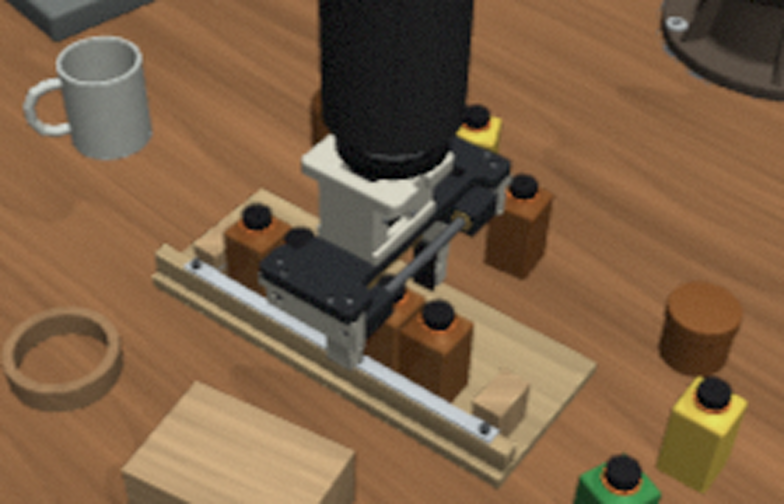

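View pics/side1.png

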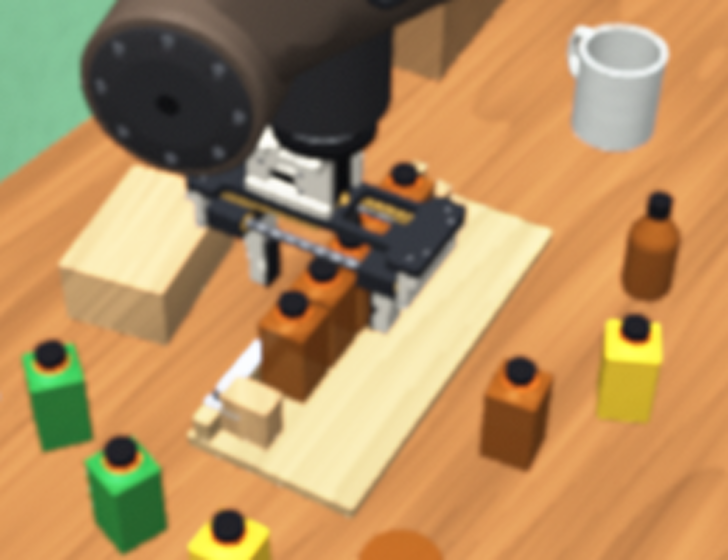

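```bash
python3 - <<'E'
from h import *
for n,o in(("scene",(190,130)),("side",(180,150))):
    K,C=cam(n)
    for P in ((.6175,.0256,.098),(.6174+.0535,.0256+.0063,.06),(.6174-.0535,.0256-.0063,.06)):
        u,v=proj(K,C,np.array(P)); print(n,(np.array([u,v])-o)*2.8)
E
```

```text
scene [387.93756239 282.84978989]
scene [342.85801122 362.0171515 ]
scene [428.53418213 278.36748095]
side [322.35523153 260.88573887]
side [262.17175936 273.22891787]
side [385.13545593 322.87728797]
```

{"fn": "play_rows", "kwargs": {
  "targets": [
    [0,0,0,0,0,0,0.2],
    [0,0,0,0,0,0,0.2],
    [0,0,0,0,0,0,0.2],
    [0,0,0,0,0,0,0.2]
  ],
  "grip_force": 8
}}

```text
t: 4.97
eef_pos: [0.6177, 0.0257, 0.0705]
ee_rot: [-3.139, 0.002, -1.454]
force: [-0.1, -1.1, -1.0]
width: 0.0532
```

{"fn": "play_rows", "kwargs": {
  "targets": [
    [0,0,0,0,0,0,0.2],
    [0,0,0,0,0,0,0.2],
    [0,0,0,0,0,0,0.2]
  ]
}}

```text
t: 5.35
eef_pos: [0.6178, 0.0257, 0.0706]
ee_rot: [-3.139, 0.002, -1.454]
force: [-0.9, 0.7, -0.4]
width: 0.04
```

{"fn": "play_rows", "kwargs": {
  "targets": [
    [0,0,0,-0.0005,0.004,0,0.2],
    [0,0,0,-0.0005,0.004,0,0.2],
    [0,0,0,-0.0005,0.004,0,0.2],
    [0,0,0,-0.0005,0.004,0,0.2],
    [0,0,0,-0.0005,0.004,0,0.2],
    [0,0,0,0,0,0,0.2]
  ]
}}

```text
t: 6.1
eef_pos: [0.6149, 0.0468, 0.0706]
ee_rot: [-3.14, 0.001, -1.454]
force: [-0.2, -1.0, 0.6]
width: 0.0399
```

{"fn": "play_rows", "kwargs": {
  "targets": [
    [0,0,0,0,0.002,0,0.2],
    [0,0,0,-0.0003,0.002,0,0.2],
    [0,0,0,-0.0003,0.002,0,0.2],
    [0,0,0,0,0,0,0.2]
  ]
}}

```text
t: 6.6
eef_pos: [0.6143, 0.053, 0.0706]
ee_rot: [-3.14, 0.001, -1.454]
force: [0.2, -1.5, 0.1]
width: 0.0396
```

{"fn": "play_rows", "kwargs": {
  "targets": [
    [0,0,0,0,0.001,0,0.2],
    [0,0,0,0,0,0,0.2]
  ]
}}

```text
t: 6.85
eef_pos: [0.6142, 0.054, 0.0706]
ee_rot: [-3.14, 0.001, -1.454]
force: [-0.2, -1.2, 0.8]
width: 0.0401
```

{"fn": "play_rows", "kwargs": {
  "targets": [
    [0,0,0,0,0.001,0,0.2],
    [0,0,0,0,0,0,0.2]
  ]
}}

```text
t: 7.1
eef_pos: [0.6142, 0.0546, 0.0706]
ee_rot: [-3.14, 0.001, -1.454]
force: [1.0, -1.5, -0.7]
width: 0.0396
```

{"fn": "play_rows", "kwargs": {
  "targets": [
    [0,0,0,0,0.001,0,0.2],
    [0,0,0,0,0,0,0.2]
  ]
}}

```text
t: 7.35
eef_pos: [0.6141, 0.0546, 0.0706]
ee_rot: [-3.141, -0.0, -1.454]
force: [0.4, -1.8, -0.5]
width: 0.0403
```

```bash
python3 - <<'E'
from h import *
print(get_state()["force"],get_state()["eef_pos"])
im,d=grab_frame("side"); np.save("pics/side2.npy",d); cv2.imwrite("pics/side2f.png",im)
cv2.imwrite("pics/side2.png",cv2.resize(im[200:330,220:340],None,fx=5,fy=4.6,interpolation=cv2.INTER_CUBIC))
E
```

```text
[ 0.37750306 -1.80700282 -0.53738078] [0.61414783 0.05457648 0.07060224]
```

View pics/side2.png

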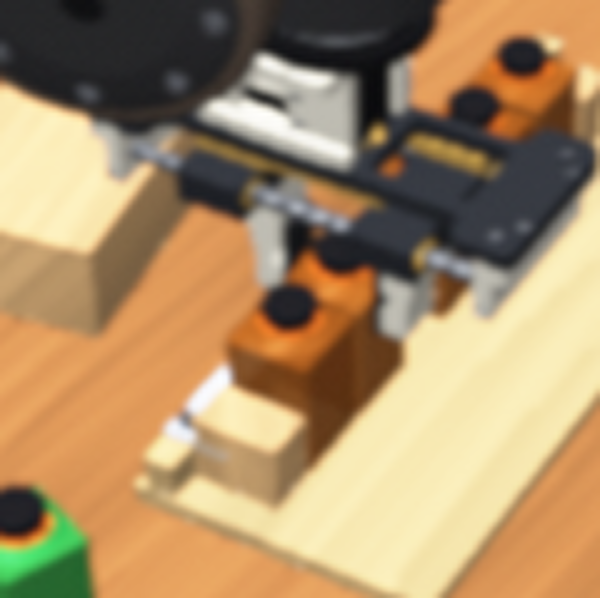

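{"fn": "play_rows", "kwargs": {
  "targets": [
    [0,0,0,-0.0002,0.002,0,0.2],
    [0,0,0,0,0,0,0.2]
  ]
}}

```text
t: 7.65
eef_pos: [0.614, 0.0552, 0.0708]
ee_rot: [-3.141, -0.002, -1.455]
force: [-0.5, -0.6, -1.1]
width: 0.0396
```

{"fn": "play_rows", "kwargs": {
  "targets": [
    [0,0,0,0,0.001,0,0.2]
  ]
}}

```text
t: 7.78
eef_pos: [0.6139, 0.0555, 0.0709]
ee_rot: [3.142, -0.003, -1.454]
force: [1.5, -9.9, 1.1]
width: 0.0398
```

{"fn": "play_rows", "kwargs": {
  "targets": [
    [0,0,0,0,0.001,0,0.2]
  ]
}}

```text
t: 7.9
eef_pos: [0.6139, 0.0555, 0.071]
ee_rot: [3.141, -0.004, -1.454]
force: [1.8, -10.0, -0.4]
width: 0.0399
```

{"fn": "play_rows", "kwargs": {
  "targets": [
    [0,0,0,0,-0.0003,0,0.2],
    [0,0,0,0,0,0,1],
    [0,0,0,0,0,0,1],
    [0,0,0,0,0,0,1],
    [0,0,0,0,0,0,1],
    [0,0,0,0,0,0.001,1]
  ]
}}

```text
t: 8.65
eef_pos: [0.6141, 0.057, 0.0719]
ee_rot: [-3.141, -0.003, -1.454]
force: [0.1, 0.4, -0.1]
width: 0.0839
```

{"fn": "play_rows", "kwargs": {
  "targets": [
    [0,0,0,0.002,-0.018,0.002,1],
    [0,0,0,0.002,-0.018,0,1],
    [0,0,0,0.002,-0.018,0,1],
    [0,0,0,0.0015,-0.012,0,1],
    [0,0,0,0,0,0,1]
  ]
}}

```text
t: 9.28
eef_pos: [0.6219, -0.0144, 0.0742]
ee_rot: [-3.141, -0.003, -1.455]
force: [0.0, 0.1, -0.6]
width: 0.0874
```

{"fn": "play_rows", "kwargs": {
  "targets": [
    [0.003,0,0,0,-0.001,-0.003,1],
    [0,0,0,0,0,0,0.2],
    [0,0,0,0,0,0,0.2],
    [0,0,0,0,0,0,0.2],
    [0,0,0,0,0,0,0.2],
    [0,0,0,0,0,0,0.2],
    [0,0,0,0,0,0,0.2],
    [0,0,0,0,0,0,0.2]
  ],
  "grip_force": 8
}}

```text
t: 10.28
eef_pos: [0.622, -0.014, 0.0709]
ee_rot: [-3.141, 0.001, -1.454]
force: [-0.1, -0.1, -0.2]
width: 0.0399
```

{"fn": "play_rows", "kwargs": {
  "targets": [
    [0,0,0,0.0003,-0.003,0,0.2],
    [0,0,0,0.0003,-0.003,0,0.2],
    [0,0,0,0.0003,-0.002,0,0.2]
  ]
}}

```text
t: 10.65
eef_pos: [0.6232, -0.0217, 0.071]
ee_rot: [-3.14, 0.002, -1.454]
force: [-0.5, 3.3, 0.8]
width: 0.0401
```

{"fn": "play_rows", "kwargs": {
  "targets": [
    [0,0,0,0.0002,-0.0015,0,0.2]
  ]
}}

```text
t: 10.78
eef_pos: [0.6234, -0.0232, 0.071]
ee_rot: [-3.14, 0.002, -1.454]
force: [-0.7, 4.0, 0.3]
width: 0.0401
```

{"fn": "play_rows", "kwargs": {
  "targets": [
    [0,0,0,0.0002,-0.0015,0,0.2]
  ]
}}

```text
t: 10.9
eef_pos: [0.6236, -0.0247, 0.071]
ee_rot: [-3.14, 0.002, -1.454]
force: [-0.0, 3.4, 0.5]
width: 0.04
```

{"fn": "play_rows", "kwargs": {
  "targets": [
    [0,0,0,0.0001,-0.001,0,0.2]
  ]
}}

```text
t: 11.02
eef_pos: [0.6237, -0.0258, 0.071]
ee_rot: [-3.14, 0.002, -1.454]
force: [0.1, 3.5, 0.5]
width: 0.04
```

{"fn": "play_rows", "kwargs": {
  "targets": [
    [0,0,0,0.0001,-0.001,0,0.2]
  ]
}}

```text
t: 11.15
eef_pos: [0.6238, -0.0268, 0.071]
ee_rot: [-3.14, 0.002, -1.454]
force: [-0.9, 3.4, 0.8]
width: 0.0401
```

{"fn": "play_rows", "kwargs": {
  "targets": [
    [0,0,0,0.0001,-0.001,0,0.2]
  ]
}}

```text
t: 11.28
eef_pos: [0.624, -0.0271, 0.071]
ee_rot: [-3.139, 0.003, -1.454]
force: [-1.8, 10.9, 1.1]
width: 0.0403
```

{"fn": "play_rows", "kwargs": {
  "targets": [
    [0,0,0,0,0.0005,0,0.2],
    [0,0,0,0,0,0,1],
    [0,0,0,0,0,0,1],
    [0,0,0,0,0,0,1],
    [0,0,0,0,0,0.02,1],
    [0,0,0,0,0,0.05,1],
    [0,0,0,-0.02,0.01,0.05,1],
    [0,0,0,-0.03,0.012,0.05,1],
    [0,0,0,-0.03,0.012,0.04,1],
    [0,0,0,0,0,0.04,1],
    [0,0,0,0,0,0,1],
    [0,0,0,0,0,0,1]
  ]
}}

```text
t: 12.78
eef_pos: [0.5387, 0.0051, 0.3279]
ee_rot: [-3.141, 0.001, -1.455]
force: [0.5, -0.3, -0.7]
width: 0.0875
```

```bash
cat > look.py <<'E'
from h import *
import sys
n=sys.argv[1]
st=get_state(); im,d=grab_frame("wrist"); cv2.imwrite(f"pics/{n}.png",im); np.save(f"pics/{n}.npy",d)
print(st["t"],st["eef_pos"].round(4),st["ee_rot"].round(4),abs(st["qd"]).max().round(3))
K,C=cam("wrist",st); P=cloud(K,C,d); Z=P[...,2]
def comps(m,amin=60):
    m=m.astype(np.uint8).copy(); m[285:]=0
    k,l,s,c=cv2.connectedComponentsWithStats(m)
    for i in range(1,k):
        if s[i,4]>amin: yield l==i,c[i],s[i,4]
def rect(mm):
    q=P[mm][:,:2].astype(np.float32)*1000
    (cx,cy),(w,h),a=cv2.minAreaRect(q); return np.round([cx,cy,w,h,a],1)
a=0.117
for nm,lo,hi in (("table",.064,.078),("row",.074,.088),("blocks",.048,.056)):
    for mm,c,ar in comps((Z>lo)&(Z<hi)&(d>0)&(P[...,0]>.35)&(P[...,0]<.7),300):
        r=rect(mm); q=r[:2]-np.array([622.65,-6.2]); 
        print(nm,c.round(),ar,r,"rack x,s",(q@[np.cos(a),np.sin(a)]).round(1),(q@[-np.sin(a),np.cos(a)]).round(1))
E
python3 look.py w3
```

```text
12.775 [0.5387 0.0051 0.3279] [-3.1414e+00  1.4000e-03 -1.4552e+00] 0.021
table [417.  27.] 618 [ 455.7 -191.4   31.9   35.7   52.7] rack x,s -187.4 -164.4
table [439. 153.] 907 [405.7 -69.7  40.5  40.5  29.7] rack x,s -222.9 -37.7
table [388. 221.] 776 [450.1  16.5  40.4  40.   10.7] rack x,s -168.7 42.7
row [242. 128.] 2883 [628.7 -67.6  41.2 118.1   6.4] rack x,s -1.2 -61.7
row [445. 154.] 494 [406.5 -70.4  25.4  23.9  58.5] rack x,s -222.2 -38.5
row [391. 226.] 410 [450.5  16.6  24.8  24.8   6. ] rack x,s -168.3 42.7
row [250. 251.] 1302 [611.6  72.3  40.5  76.4   5.9] rack x,s -1.8 79.3
blocks [241.  60.] 793 [ 638.4 -140.    40.4   23.6    5. ] rack x,s 0.0 -134.7
```

View pics/w3.png

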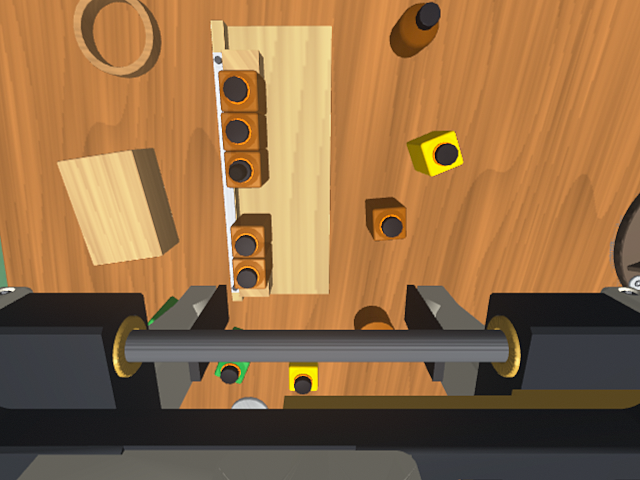

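{"fn": "play_rows", "kwargs": {
  "targets": [
    [0,0,0.037,-0.044,0.006,-0.03,1],
    [0,0,0.037,-0.044,0.006,-0.03,1],
    [0,0,0,0,0,-0.05,1],
    [0,0,0,0,0,-0.05,1],
    [0,0,0,0,0,-0.03,1],
    [0,0,0,0,0,0,1]
  ]
}}

```text
t: 13.58
eef_pos: [0.4457, 0.0147, 0.1278]
ee_rot: [3.134, -0.002, -1.381]
force: [-0.3, -0.4, 1.0]
width: 0.0879
```

{"fn": "play_rows", "kwargs": {
  "targets": [
    [0.001,-0.0075,0,0.0046,0.002,-0.02,1],
    [0,0,0,0,0,-0.02,1],
    [0,0,0,0,0,-0.015,1],
    [0,0,0,0,0,-0.005,1],
    [0,0,0,0,0,0,1]
  ]
}}

```text
t: 14.2
eef_pos: [0.454, 0.0173, 0.0704]
ee_rot: [-3.138, -0.003, -1.38]
force: [-0.9, 0.9, 0.1]
width: 0.0875
```

{"fn": "play_rows", "kwargs": {
  "targets": [
    [0.003,0.003,0,-0.0037,-0.0006,-0.007,1],
    [0,0,0,0,0,-0.005,1],
    [0,0,0,0,0,0,1]
  ]
}}

```text
t: 14.58
eef_pos: [0.451, 0.017, 0.0591]
ee_rot: [-3.138, 0.001, -1.38]
force: [-1.2, 0.5, 0.3]
width: 0.088
```

{"fn": "play_rows", "kwargs": {
  "targets": [
    [-0.001,0.0035,0,-0.0008,-0.0003,-0.001,1],
    [0,0,0,0,0,0,0.2],
    [0,0,0,0,0,0,0.2],
    [0,0,0,0,0,0,0.2],
    [0,0,0,0,0,0,0.2],
    [0,0,0,0,0,0,0.2],
    [0,0,0,0,0,0,0.2],
    [0,0,0,0,0,0,0.2],
    [0,0,0,0,0,0,0.2]
  ],
  "grip_force": 12
}}

```text
t: 15.7
eef_pos: [0.4504, 0.0168, 0.0584]
ee_rot: [-3.141, 0.001, -1.38]
force: [-0.4, 0.3, -0.2]
width: 0.0401
```

{"fn": "play_rows", "kwargs": {
  "targets": [
    [0,0,0,0,0,0.02,0.2],
    [0,0,0,0,0,0.02,0.2],
    [0,0,-0.025,0.03,-0.002,0,0.2],
    [0,0,-0.025,0.03,-0.002,0,0.2],
    [0,0,-0.024,0.03,-0.002,0,0.2],
    [0,0,0,0.024,-0.002,0,0.2],
    [0,0,0,0,0,0,0.2]
  ]
}}

```text
t: 16.58
eef_pos: [0.5656, 0.0079, 0.098]
ee_rot: [3.138, 0.001, -1.457]
force: [-0.7, 0.2, -1.6]
width: 0.0402
```

{"fn": "play_rows", "kwargs": {
  "targets": [
    [0,-0.0035,0.003,0.005,0,-0.01,0.2],
    [0,0,0,0,0,-0.008,0.2],
    [0,0,0,0,0,0,0.2]
  ]
}}

```text
t: 16.95
eef_pos: [0.5686, 0.0076, 0.0777]
ee_rot: [3.139, 0.001, -1.454]
force: [0.5, -0.3, -0.4]
width: 0.0402
```

```bash
python3 look.py w4; python3 - <<'E'
from h import *
im,d=grab_frame("scene"); cv2.imwrite("pics/scene4.png",cv2.resize(im[130:310,190:470],None,fx=2.8,fy=2.8,interpolation=cv2.INTER_CUBIC))
E
```

```text
16.95 [0.5686 0.0076 0.0777] [ 3.1388e+00  8.0000e-04 -1.4538e+00] 0.007
table [241. 126.] 1784 [609.5 -65.2   4.  108.3   6.3] rack x,s -19.9 -57.1
table [316. 270.] 884 [570.7 -11.6  39.5   3.1   7.5] rack x,s -52.2 0.7
row [197. 128.] 16617 [627.7 -61.5  40.9 105.2   6.3] rack x,s -1.4 -55.5
row [317. 278.] 1047 [570.5 -11.6  39.8   3.7   6.3] rack x,s -52.4 0.7
blocks [249. 119.] 771 [609.7 -68.1   3.3 111.8   6.4] rack x,s -20.1 -60.0
blocks [624. 190.] 1078 [423.6 -62.8  13.2  41.   12.5] rack x,s -204.3 -33.0
blocks [316. 256.] 376 [570.4 -11.7  39.5   3.2   5.9] rack x,s -52.5 0.6
```

View pics/w4.png

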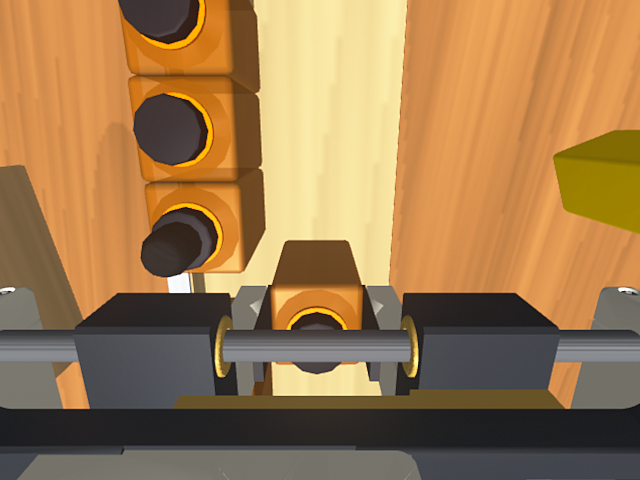

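View pics/scene4.png

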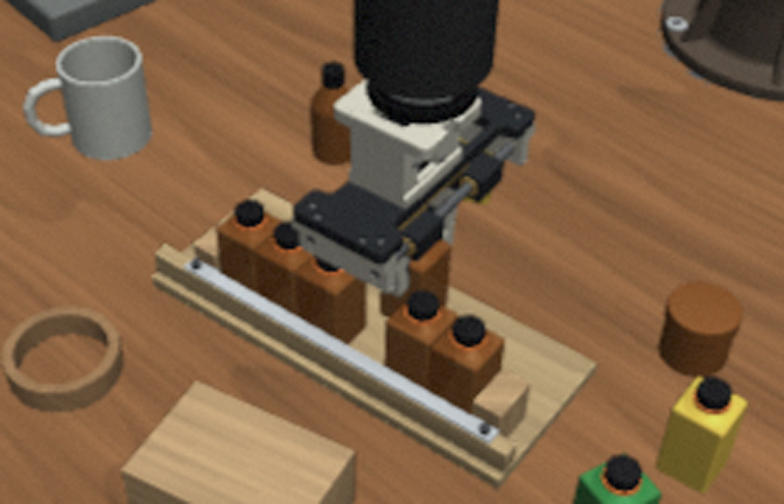

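{"fn": "play_rows", "kwargs": {
  "targets": [
    [0,-0.003,0,0.0005,0,-0.004,0.2],
    [0,0,0,0,0,-0.002,0.2]
  ]
}}

```text
t: 17.3
eef_pos: [0.5701, 0.0081, 0.0729]
ee_rot: [-3.138, 0.001, -1.453]
force: [-0.7, -0.5, -2.2]
width: 0.04
```

{"fn": "play_rows", "kwargs": {
  "targets": [
    [0,0,0,0,0,-0.001,0.2]
  ]
}}

```text
t: 17.42
eef_pos: [0.5701, 0.0081, 0.0719]
ee_rot: [-3.138, 0.001, -1.453]
force: [-0.4, -0.3, -1.1]
width: 0.0399
```

{"fn": "play_rows", "kwargs": {
  "targets": [
    [0,0,0,0,0,-0.0007,0.2]
  ]
}}

```text
t: 17.55
eef_pos: [0.5701, 0.0081, 0.0712]
ee_rot: [-3.138, 0.001, -1.453]
force: [-0.5, -0.7, -1.1]
width: 0.0399
```

{"fn": "play_rows", "kwargs": {
  "targets": [
    [0,0.003,-0.001,0,0,-0.0007,0.2]
  ]
}}

```text
t: 17.68
eef_pos: [0.5701, 0.0081, 0.0706]
ee_rot: [-3.141, 0.001, -1.454]
force: [-1.0, -0.2, -1.5]
width: 0.0402
```

{"fn": "play_rows", "kwargs": {
  "targets": [
    [0,0,0,0,0,-0.0007,0.2]
  ]
}}

```text
t: 17.8
eef_pos: [0.5702, 0.0081, 0.0704]
ee_rot: [-3.141, 0.001, -1.454]
force: [-3.7, 1.3, 8.7]
width: 0.0398
```

{"fn": "play_rows", "kwargs": {
  "targets": [
    [0,0,0,0.005,0.0003,0.0003,0.2],
    [0,0,0,0.005,0.0006,0,0.2],
    [0,0,0,0.005,0.0006,0,0.2],
    [0,0,0,0.003,0.0003,0,0.2],
    [0,0,0,0,0,0,0.2]
  ]
}}

```text
t: 18.42
eef_pos: [0.5898, 0.0101, 0.0704]
ee_rot: [-3.141, 0.001, -1.454]
force: [0.2, -0.2, -1.3]
width: 0.0399
```

{"fn": "play_rows", "kwargs": {
  "targets": [
    [0,0,0,0.004,0.0005,0,0.2],
    [0,0,0,0.004,0.0005,0,0.2],
    [0,0,0,0.004,0.0005,0,0.2],
    [0,0,0,0.004,0.0005,0,0.2]
  ]
}}

```text
t: 18.92
eef_pos: [0.6064, 0.0121, 0.0704]
ee_rot: [-3.141, 0.001, -1.454]
force: [-0.3, 0.5, 0.4]
width: 0.0396
```

{"fn": "play_rows", "kwargs": {
  "targets": [
    [0,0,0,0.003,0.0003,0,0.2],
    [0,0,0,0.003,0.0003,0,0.2],
    [0,0,0,0.002,0.0002,0,0.2]
  ]
}}

```text
t: 19.3
eef_pos: [0.6149, 0.0129, 0.0705]
ee_rot: [3.141, 0.001, -1.454]
force: [-2.0, -0.2, 1.0]
width: 0.0396
```

{"fn": "play_rows", "kwargs": {
  "targets": [
    [0,0,0,0.001,0.0001,0,0.2]
  ]
}}

```text
t: 19.42
eef_pos: [0.6159, 0.0129, 0.0705]
ee_rot: [3.141, 0.001, -1.454]
force: [-2.3, 0.4, -0.3]
width: 0.04
```

{"fn": "play_rows", "kwargs": {
  "targets": [
    [0,0,0,0.001,0.0001,0,0.2]
  ]
}}

```text
t: 19.55
eef_pos: [0.6169, 0.0131, 0.0705]
ee_rot: [3.141, 0.001, -1.454]
force: [-0.6, 0.0, 0.4]
width: 0.0398
```

{"fn": "play_rows", "kwargs": {
  "targets": [
    [0,0,0,0.001,0.0001,0,0.2]
  ]
}}

```text
t: 19.68
eef_pos: [0.6179, 0.0131, 0.0705]
ee_rot: [3.141, 0.001, -1.454]
force: [-0.7, 0.2, -0.7]
width: 0.0402
```

{"fn": "play_rows", "kwargs": {
  "targets": [
    [0,0,0,0.0007,0.0001,0,0.2]
  ]
}}

```text
t: 19.8
eef_pos: [0.6187, 0.0133, 0.0705]
ee_rot: [3.141, 0.001, -1.454]
force: [-1.1, -0.6, -0.8]
width: 0.0401
```

{"fn": "play_rows", "kwargs": {
  "targets": [
    [0,0,0,0.0007,0.0001,0,0.2]
  ]
}}

```text
t: 19.92
eef_pos: [0.6194, 0.0134, 0.0705]
ee_rot: [3.141, 0.001, -1.454]
force: [-0.8, 0.0, -0.5]
width: 0.0393
```

{"fn": "play_rows", "kwargs": {
  "targets": [
    [0,0,0,0.0007,0.0001,0,0.2]
  ]
}}

```text
t: 20.05
eef_pos: [0.6202, 0.0135, 0.0705]
ee_rot: [3.141, 0.001, -1.454]
force: [-1.6, -0.0, 0.0]
width: 0.0398
```

{"fn": "play_rows", "kwargs": {
  "targets": [
    [0,0,0,0.0005,0.0001,0,0.2]
  ]
}}

```text
t: 20.18
eef_pos: [0.6207, 0.0136, 0.0705]
ee_rot: [3.141, 0.001, -1.454]
force: [-0.7, -0.0, -0.4]
width: 0.0397
```

{"fn": "play_rows", "kwargs": {
  "targets": [
    [0,0,0,0.0005,0.0001,0,0.2]
  ]
}}

```text
t: 20.3
eef_pos: [0.6209, 0.0136, 0.0705]
ee_rot: [3.141, 0.001, -1.454]
force: [-3.9, 1.4, 2.9]
width: 0.0401
```

{"fn": "play_rows", "kwargs": {
  "targets": [
    [0,0,0,0.0005,0.0001,0,0.2]
  ]
}}

```text
t: 20.42
eef_pos: [0.621, 0.0136, 0.0705]
ee_rot: [3.14, 0.001, -1.454]
force: [-3.3, 0.2, 2.0]
width: 0.04
```

{"fn": "play_rows", "kwargs": {
  "targets": [
    [0,0,0,0.0005,0.0001,0,0.2]
  ]
}}

```text
t: 20.55
eef_pos: [0.621, 0.0136, 0.0705]
ee_rot: [3.139, 0.001, -1.455]
force: [-3.9, 0.4, 3.1]
width: 0.0399
```

{"fn": "play_rows", "kwargs": {
  "targets": [
    [0,0,0,0,0,0,1],
    [0,0,0,0,0,0,1],
    [0,0,0,0,0,0,1],
    [0,0,0,0,0,0,1],
    [0,0,0,0,0,0.02,1],
    [0,0,0,0,0,0.05,1],
    [0,0,0,-0.01,0.02,0.05,1],
    [0,0,0,-0.01,0.02,0.05,1],
    [0,0,0,-0.01,0.02,0.03,1],
    [0,0,0,0,0.01,0,1],
    [0,0,0,0,0,0,1],
    [0,0,0,0,0,0,1]
  ]
}}

```text
t: 22.05
eef_pos: [0.5907, 0.085, 0.2754]
ee_rot: [3.141, 0.001, -1.455]
force: [-0.1, 0.3, -0.7]
width: 0.0875
```

```bash
python3 look.py w5; python3 - <<'E'
from h import *
im=cv2.imread("pics/w5.png"); cv2.imwrite("pics/w5c.png",cv2.resize(im[0:290,150:420],None,fx=2,fy=2,interpolation=cv2.INTER_CUBIC))
E
```

```text
22.05 [0.5907 0.085  0.2754] [ 3.1406e+00  1.5000e-03 -1.4549e+00] 0.01
table [530.  76.] 1451 [406.4 -69.5  40.5  40.   29.5] rack x,s -222.2 -37.6
row [293.  55.] 3699 [627.2 -53.6  40.5  91.6   6.7] rack x,s -1.0 -47.6
row [543.  73.] 883 [406.6 -69.7  24.6  24.9  49.3] rack x,s -222.0 -37.8
row [294. 140.] 1224 [620.6  13.7  39.3  38.6   6.6] rack x,s 0.3 20.0
row [297. 202.] 2121 [612.   74.3  39.9  79.6   6.7] rack x,s -1.2 81.2
blocks [297. 251.] 463 [607.2 130.6  39.1  14.9   7. ] rack x,s 0.6 137.7
```

View pics/w5c.png

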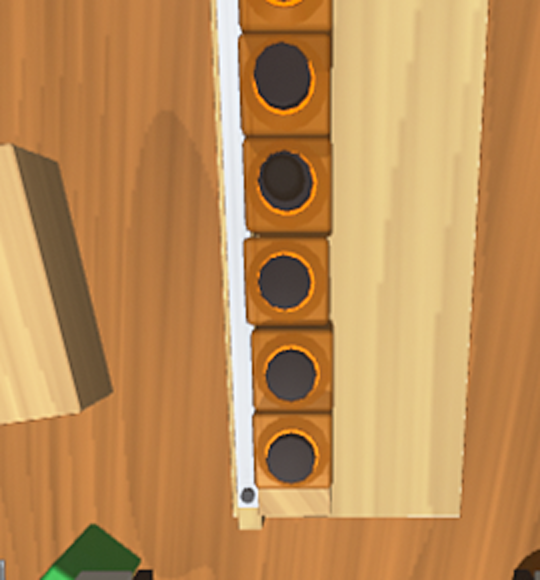

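{"fn": "play_rows", "kwargs": {
  "targets": [
    [0,0,0,0.01,0.005,-0.04,1],
    [0,0,0,0.009,0.005,-0.05,1],
    [0,0,0,0,0,-0.04,1],
    [0,0,0,0,0,-0.02,1],
    [0,0,0,0,0,-0.01,1],
    [0,0,0,0,0,0,1]
  ]
}}

```text
t: 22.85
eef_pos: [0.6089, 0.0906, 0.1059]
ee_rot: [3.134, -0.001, -1.459]
force: [0.6, 0.1, 0.6]
width: 0.0876
```

{"fn": "play_rows", "kwargs": {
  "targets": [
    [0.001,-0.007,0.005,0.0005,0.0045,-0.012,1],
    [0,0,0,0,0,-0.012,1],
    [0,0,0,0,0,-0.007,1],
    [0,0,0,0,0,0,1]
  ]
}}

```text
t: 23.35
eef_pos: [0.6105, 0.0958, 0.0748]
ee_rot: [-3.139, -0.0, -1.454]
force: [-0.5, 0.3, -0.7]
width: 0.0877
```

{"fn": "play_rows", "kwargs": {
  "targets": [
    [0,0.002,0,-0.001,-0.0005,-0.004,1],
    [0,0,0,0,0,0,0.3],
    [0,0,0,0,0,0,0.3],
    [0,0,0,0,0,0,0.3],
    [0,0,0,0,0,0,0.3],
    [0,0,0,0,0,0,0.3],
    [0,0,0,0,0,0,0.3],
    [0,0,0,0,0,0,0.3],
    [0,0,0,0,0,0,0.3]
  ],
  "grip_force": 8
}}

```text
t: 24.48
eef_pos: [0.6102, 0.0955, 0.0718]
ee_rot: [-3.139, 0.0, -1.454]
force: [-1.4, -0.6, 0.2]
width: 0.0401
```

{"fn": "play_rows", "kwargs": {
  "targets": [
    [0,0,0,0.0006,0.0001,0,0.3]
  ]
}}

```text
t: 24.6
eef_pos: [0.6103, 0.0955, 0.0718]
ee_rot: [-3.14, 0.0, -1.454]
force: [-2.9, 0.2, 3.4]
width: 0.04
```

{"fn": "play_rows", "kwargs": {
  "targets": [
    [0,0,0,0.0006,0.0001,0,0.3]
  ]
}}

```text
t: 24.72
eef_pos: [0.6105, 0.0955, 0.0718]
ee_rot: [-3.141, 0.0, -1.454]
force: [-3.3, 0.5, 2.7]
width: 0.0403
```

{"fn": "play_rows", "kwargs": {
  "targets": [
    [0,0,0,0.0005,0.0001,0,0.3]
  ]
}}

```text
t: 24.85
eef_pos: [0.6106, 0.0955, 0.0718]
ee_rot: [-3.141, -0.0, -1.454]
force: [-3.7, 0.1, 2.7]
width: 0.0401
```

{"fn": "play_rows", "kwargs": {
  "targets": [
    [0,0,0,0.001,0.0001,0,0.3]
  ]
}}

```text
t: 24.98
eef_pos: [0.6114, 0.0956, 0.0718]
ee_rot: [3.142, 0.0, -1.454]
force: [-3.2, 0.3, 3.8]
width: 0.04
```

{"fn": "play_rows", "kwargs": {
  "targets": [
    [0,0,0,0.001,0.0001,0,0.3]
  ]
}}

```text
t: 25.1
eef_pos: [0.6117, 0.0956, 0.0718]
ee_rot: [3.14, -0.0, -1.454]
force: [-7.1, 2.1, 7.1]
width: 0.0396
```

{"fn": "play_rows", "kwargs": {
  "targets": [
    [0,0,0,-0.0003,0,0,0.65],
    [0,0,0,0,0,0,0.65],
    [0,0,0,0,0,0,0.65],
    [0,0,0,0.001,-0.015,0,0.65],
    [0,0,0,0.0015,-0.015,0,0.65],
    [0,0,0,0.001,-0.01,0,0.65],
    [0,0,0,0,0,0,0.65]
  ]
}}

```text
t: 25.98
eef_pos: [0.6171, 0.0526, 0.0717]
ee_rot: [-3.14, 0.0, -1.454]
force: [0.4, 0.5, -0.3]
width: 0.0572
```

{"fn": "play_rows", "kwargs": {
  "targets": [
    [0,0,0,-0.0018,0.0028,0,0.65],
    [0,0,0,0,0,0,0.3],
    [0,0,0,0,0,0,0.3],
    [0,0,0,0,0,0,0.3],
    [0,0,0,0,0,0,0.3],
    [0,0,0,0,0,0,0.3]
  ]
}}

```text
t: 26.72
eef_pos: [0.6151, 0.0561, 0.0718]
ee_rot: [-3.14, -0.0, -1.454]
force: [-0.2, -1.3, 0.4]
width: 0.0404
```

{"fn": "play_rows", "kwargs": {
  "targets": [
    [0,0,0,0.0006,0.0001,0,0.3]
  ]
}}

```text
t: 26.85
eef_pos: [0.6152, 0.056, 0.0718]
ee_rot: [-3.141, -0.0, -1.454]
force: [-3.0, -1.2, 3.1]
width: 0.0405
```

{"fn": "play_rows", "kwargs": {
  "targets": [
    [0,0,0,0.001,0.0001,0,0.3]
  ]
}}

```text
t: 26.98
eef_pos: [0.6157, 0.056, 0.0718]
ee_rot: [3.141, -0.0, -1.454]
force: [-2.3, 0.5, 2.8]
width: 0.0402
```

{"fn": "play_rows", "kwargs": {
  "targets": [
    [0,0,0,0.001,0.0001,0,0.3]
  ]
}}

```text
t: 27.1
eef_pos: [0.6166, 0.0561, 0.0718]
ee_rot: [3.141, -0.0, -1.454]
force: [-2.5, -0.9, 3.4]
width: 0.0403
```

{"fn": "play_rows", "kwargs": {
  "targets": [
    [0,0,0,0.0005,0.0001,0,0.3]
  ]
}}

```text
t: 27.22
eef_pos: [0.6168, 0.0561, 0.0718]
ee_rot: [3.14, -0.0, -1.454]
force: [-4.6, -0.9, 3.9]
width: 0.0403
```

{"fn": "play_rows", "kwargs": {
  "targets": [
    [0,0,0,0.0007,0.0001,0,0.3]
  ]
}}

```text
t: 27.35
eef_pos: [0.6169, 0.0561, 0.0718]
ee_rot: [3.139, -0.001, -1.454]
force: [-6.1, 0.5, 6.2]
width: 0.0401
```

{"fn": "play_rows", "kwargs": {
  "targets": [
    [0,0,0,-0.0003,0,0,0.65],
    [0,0,0,0,0,0,0.65],
    [0,0,0,0,0,0,0.65],
    [0,0,0,0.001,-0.015,0,0.65],
    [0,0,0,0.0015,-0.015,0,0.65],
    [0,0,0,0.001,-0.01,0,0.65],
    [0,0,0,0,0,0,0.65]
  ]
}}

```text
t: 28.22
eef_pos: [0.6224, 0.0136, 0.0718]
ee_rot: [-3.14, 0.0, -1.454]
force: [-1.0, 0.2, -0.3]
width: 0.0568
```

{"fn": "play_rows", "kwargs": {
  "targets": [
    [0,0,0,-0.0012,0,0,0.65],
    [0,0,0,0,0,0,0.3],
    [0,0,0,0,0,0,0.3],
    [0,0,0,0,0,0,0.3],
    [0,0,0,0,0,0,0.3],
    [0,0,0,0,0,0,0.3]
  ]
}}

```text
t: 28.98
eef_pos: [0.6209, 0.014, 0.0718]
ee_rot: [-3.14, -0.0, -1.454]
force: [-0.1, 0.3, 0.6]
width: 0.0405
```

{"fn": "play_rows", "kwargs": {
  "targets": [
    [0,0,0,0.0008,0.0001,0,0.3]
  ]
}}

```text
t: 29.1
eef_pos: [0.6211, 0.014, 0.0718]
ee_rot: [3.141, -0.0, -1.454]
force: [-5.5, -0.7, 4.9]
width: 0.0401
```

{"fn": "play_rows", "kwargs": {
  "targets": [
    [0,0,0,0.001,0.0001,0,0.3]
  ]
}}

```text
t: 29.22
eef_pos: [0.6211, 0.014, 0.0718]
ee_rot: [3.14, -0.0, -1.454]
force: [-6.5, 0.6, 5.9]
width: 0.0397
```

{"fn": "play_rows", "kwargs": {
  "targets": [
    [0,0,0,-0.0003,0,0,0.65],
    [0,0,0,0,0,0,0.65],
    [0,0,0,0,0,0,0.65],
    [0,0,0,0.001,-0.015,0,0.65],
    [0,0,0,0.0015,-0.015,0,0.65],
    [0,0,0,0.001,-0.01,0,0.65],
    [0,0,0,0,0,0,0.65]
  ]
}}

```text
t: 30.1
eef_pos: [0.6261, -0.0287, 0.0718]
ee_rot: [-3.141, 0.0, -1.454]
force: [-0.1, -0.3, -0.4]
width: 0.0567
```

{"fn": "play_rows", "kwargs": {
  "targets": [
    [0,0,0,-0.001,0.0007,0,0.65],
    [0,0,0,0,0,0,0.3],
    [0,0,0,0,0,0,0.3],
    [0,0,0,0,0,0,0.3],
    [0,0,0,0,0,0,0.3],
    [0,0,0,0,0,0,0.3]
  ]
}}

```text
t: 30.85
eef_pos: [0.625, -0.0275, 0.0718]
ee_rot: [-3.141, -0.0, -1.454]
force: [0.4, -0.7, -0.2]
width: 0.0403
```

{"fn": "play_rows", "kwargs": {
  "targets": [
    [0,0,0,0.0008,0.0001,0,0.3]
  ]
}}

```text
t: 30.98
eef_pos: [0.6253, -0.0275, 0.0718]
ee_rot: [3.141, -0.0, -1.454]
force: [-2.4, -1.7, 2.1]
width: 0.0404
```

{"fn": "play_rows", "kwargs": {
  "targets": [
    [0,0,0,0.0008,0.0001,0,0.3]
  ]
}}

```text
t: 31.1
eef_pos: [0.6254, -0.0276, 0.0718]
ee_rot: [3.14, -0.0, -1.454]
force: [-3.2, -0.2, 4.8]
width: 0.04
```

{"fn": "play_rows", "kwargs": {
  "targets": [
    [0,0,0,0.001,0.0001,0,0.3]
  ]
}}

```text
t: 31.22
eef_pos: [0.626, -0.0275, 0.0718]
ee_rot: [3.139, -0.0, -1.454]
force: [-3.4, 0.4, 1.9]
width: 0.0401
```

{"fn": "play_rows", "kwargs": {
  "targets": [
    [0,0,0,0.0008,0.0001,0,0.3]
  ]
}}

```text
t: 31.35
eef_pos: [0.6263, -0.0275, 0.0719]
ee_rot: [3.138, -0.0, -1.454]
force: [-5.5, -0.6, 5.3]
width: 0.0402
```

{"fn": "play_rows", "kwargs": {
  "targets": [
    [0,0,0,-0.0003,0,0,0.65],
    [0,0,0,0,0,0,0.65],
    [0,0,0,0,0,0,0.65],
    [0,-0.002,0,0.001,-0.015,0,0.65],
    [0,0,0,0.0007,-0.015,0,0.65],
    [0,0,0,0.0005,-0.009,0,0.65],
    [0,0,0,0,0,0,0.65]
  ]
}}

```text
t: 32.22
eef_pos: [0.6307, -0.069, 0.0718]
ee_rot: [-3.138, -0.0, -1.454]
force: [-0.5, 0.5, -0.2]
width: 0.0571
```

{"fn": "play_rows", "kwargs": {
  "targets": [
    [0,0.003,0,-0.0008,0.001,0,0.65],
    [0,0,0,0,0,0,0.3],
    [0,0,0,0,0,0,0.3],
    [0,0,0,0,0,0,0.3],
    [0,0,0,0,0,0,0.3],
    [0,0,0,0,0,0,0.3]
  ]
}}

```text
t: 32.98
eef_pos: [0.6298, -0.0674, 0.0718]
ee_rot: [3.141, -0.0, -1.454]
force: [-0.7, -1.7, 0.0]
width: 0.0398
```

{"fn": "play_rows", "kwargs": {
  "targets": [
    [0,0,0,0.001,0.0001,0,0.3]
  ]
}}

```text
t: 33.1
eef_pos: [0.6302, -0.0674, 0.0719]
ee_rot: [3.14, -0.0, -1.454]
force: [-1.9, -1.3, 3.2]
width: 0.04
```

{"fn": "play_rows", "kwargs": {
  "targets": [
    [0,0,0,0.001,0.0001,0,0.3]
  ]
}}

```text
t: 33.22
eef_pos: [0.6307, -0.0674, 0.0718]
ee_rot: [3.139, -0.0, -1.454]
force: [-3.9, 0.3, 4.2]
width: 0.0402
```

{"fn": "play_rows", "kwargs": {
  "targets": [
    [0,0,0,0.0008,0.0001,0,0.3]
  ]
}}

```text
t: 33.35
eef_pos: [0.6308, -0.0674, 0.0719]
ee_rot: [3.138, 0.0, -1.454]
force: [-5.5, -0.6, 5.6]
width: 0.0399
```

{"fn": "play_rows", "kwargs": {
  "targets": [
    [0,0,0,-0.0003,0,0,0.65],
    [0,0,0,0,0,0,0.65],
    [0,0,0,0,0,0,0.65],
    [0,-0.002,0,0.001,-0.015,0,0.65],
    [0,0,0,0.0007,-0.015,0,0.65],
    [0,0,0,0.0005,-0.008,0,0.65],
    [0,0,0,0,0,0,0.65]
  ]
}}

```text
t: 34.22
eef_pos: [0.6348, -0.108, 0.0718]
ee_rot: [-3.139, -0.0, -1.454]
force: [-0.4, -0.1, 0.1]
width: 0.0571
```

{"fn": "play_rows", "kwargs": {
  "targets": [
    [0,0.003,0,-0.0003,0.0003,0,0.65],
    [0,0,0,0,0,0,0.3],
    [0,0,0,0,0,0,0.3],
    [0,0,0,0,0,0,0.3],
    [0,0,0,0,0,0,0.3],
    [0,0,0,0,0,0,0.3]
  ]
}}

```text
t: 34.98
eef_pos: [0.6344, -0.1072, 0.0718]
ee_rot: [3.14, 0.0, -1.453]
force: [-0.4, -1.6, -0.5]
width: 0.0399
```

{"fn": "play_rows", "kwargs": {
  "targets": [
    [0,0,0,0.001,0.0001,0,0.3]
  ]
}}

```text
t: 35.1
eef_pos: [0.6349, -0.1071, 0.0718]
ee_rot: [3.139, 0.0, -1.454]
force: [-1.9, -0.1, 1.2]
width: 0.0402
```

{"fn": "play_rows", "kwargs": {
  "targets": [
    [0,0,0,0.001,0.0001,0,0.3]
  ]
}}

```text
t: 35.22
eef_pos: [0.6356, -0.1071, 0.0718]
ee_rot: [3.139, 0.0, -1.454]
force: [-1.6, 0.3, 2.6]
width: 0.0401
```

{"fn": "play_rows", "kwargs": {
  "targets": [
    [0,0,0,0.0008,0.0001,0,0.3]
  ]
}}

```text
t: 35.35
eef_pos: [0.6358, -0.1071, 0.0718]
ee_rot: [3.137, 0.0, -1.454]
force: [-5.1, -0.6, 4.1]
width: 0.0401
```

{"fn": "play_rows", "kwargs": {
  "targets": [
    [0,0,0,-0.0003,0,0,1],
    [0,0,0,0,0,0,1],
    [0,0,0,0,0,0,1],
    [0,0,0,0,0,0.01,1],
    [0,0,0,0,0,0.05,1],
    [0,0,0,-0.02,0.025,0.05,1],
    [0,0,0,-0.025,0.025,0.05,1],
    [0,0,0,-0.025,0.025,0.05,1],
    [0,0,0,-0.025,0.03,0.045,1],
    [0,0,0,0,0.02,0.04,1],
    [0,0,0,0,0,0,1],
    [0,0,0,0,0,0,1]
  ]
}}

```text
t: 36.85
eef_pos: [0.5371, 0.0207, 0.3813]
ee_rot: [-3.136, 0.003, -1.453]
force: [-0.3, 0.7, -1.1]
width: 0.0873
```

```bash
python3 look.py w6; python3 - <<'E'
from h import *
im=cv2.imread("pics/w6.png"); cv2.imwrite("pics/w6c.png",cv2.resize(im[0:290,150:420],None,fx=2,fy=2,interpolation=cv2.INTER_CUBIC))
im,d=grab_frame("side"); cv2.imwrite("pics/side6.png",cv2.resize(im[190:350,220:440],None,fx=3.4,fy=3.4,interpolation=cv2.INTER_CUBIC))
E
```

```text
36.85 [0.5371 0.0207 0.3813] [-3.1357e+00  3.1000e-03 -1.4534e+00] 0.027
table [408.  25.] 470 [ 455.4 -192.    30.9   35.4   53.3] rack x,s -187.8 -165.0
table [428. 138.] 741 [405.6 -69.8  40.8  39.8  29.2] rack x,s -223.0 -37.8
row [251. 115.] 2343 [629.5 -67.4  40.6 118.9   6.7] rack x,s -0.3 -61.6
row [433. 138.] 386 [406.5 -69.6  23.5  24.7  41.8] rack x,s -222.1 -37.7
row [256. 213.] 1832 [615.3  53.7  40.7 120.3   7. ] rack x,s -0.3 60.3
blocks [251.  54.] 608 [ 638.5 -140.4   41.1   22.9    2.2] rack x,s 0.1 -135.1
```

View pics/w6c.png

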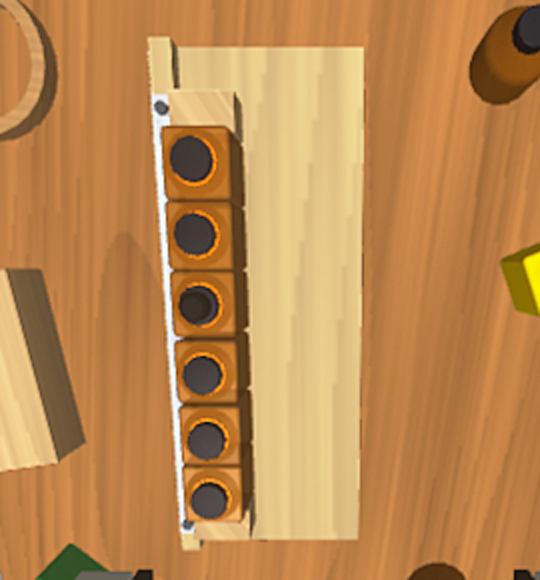

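View pics/side6.png

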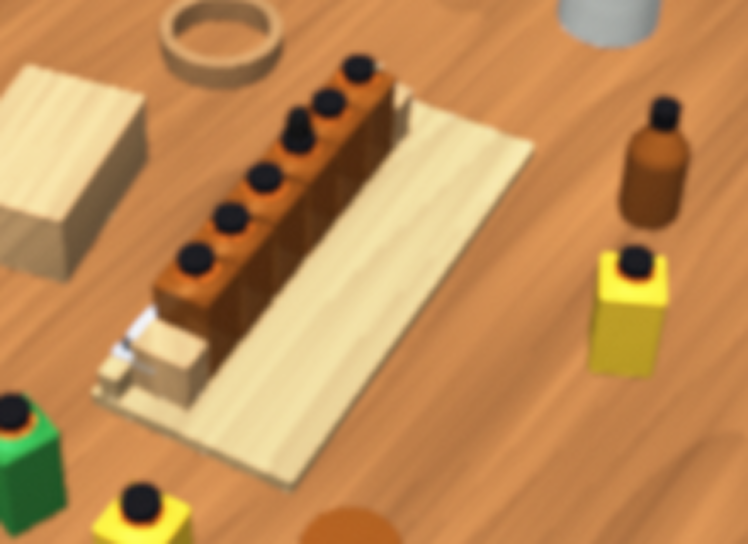

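```bash
python3 -c "
from station import *
print(job_done())"
```

```text
the job is handed in; nothing more can be done
None
```

The spare is in the row, immediately to the left of the dropper bottle and against the back rail. I handed the job in at about 37 s of the 72 s allowed.

- **Sliding apart:** I gripped the bottle left of the dropper and slid it and its neighbour left until they met the left end block, at about 10 N. I then slid the dropper and the two bottles to its right against the right end block, at about 11 N.
- **Inserting the spare:** I set the spare on the free strip of the board and slid it in until it met the rail, at about 4 N.
- **Extra step:** A look afterwards showed the other five bottles about 1–1.5 mm short of the rail. I gripped each of the six in turn and eased it home, at about 5–7 N.
- **Last checks:**
  - The final wrist picture measured the three bottles up to the dropper and the three from the spare on at the same distance from the rail, within measurement error. Each group was about 120 mm long and 41 mm deep, so the row is straight.
  - The side picture shows all six upright, and the arm was clear of everything.
  - In the final pictures the bystanders in view look undisturbed. The yellow look-alike by the spare and the round bottle measured in the same place; I did not measure the others again.
- **Disagreements:** The three cameras differed by up to about 6 mm on bottle positions, so I relied on the wrist camera and on contact forces. The left end block was out of view in the final wrist measurement, so I judged that end from the contact and the side picture.

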